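Reverse a swing-stop arm on its pivot pin

ROBOT

A 6-joint arm with a two-finger parallel gripper is mounted at the origin on a cart in front of the work surface, level with it; the furniture and walls round the work are solid. World frame = base frame: x ahead of the robot, y to its left, z up, the work surface at z = 0. Lengths are in m, angles in rad, forces in N, time in s.
With the tool pointing down it reaches from about 0.25 to 0.775 m from the base axis. Payload 4 kg.
Tool frame: the origin (TCP) lies midway between the tips of the shut fingers; the grasp point (between the pads) lies 19 mm behind it; z points along the fingers, y is the direction in which the jaws open and shut (so a half turn about z gives the same grasp; the last joint's range is limited). The gripper opens to 94 mm and grips with 3 to 60 N. Pads are 16 mm wide; open, the fingers measure 119 mm over their backs; the gripper's body (75 mm by 177 mm) begins 78 mm behind the grasp point.
Start: joints at [-0.103, 0.087, 1.371, -0, 1.684, -0.103], TCP at [0.55, -0, 0.206] pointing down, gripper open.
Joint ranges: [-3.1, 3.1], [-0.76, 2.03], [0.27, 2.55], [-1.08, 4.22], [0.17, 2.65], [-2.57, 2.57]. Speed limits (rad/s): [2.79, 2.79, 3.14, 3.14, 3.14, 3.14].

INTERFACE

Orientations are given as [roll, pitch, yaw] about the fixed x, y, z axes, in that order (R = Rz(yaw) Ry(pitch) Rx(roll)).
In Python, from bench import robot gives the robot as it stands.
- The arm moves only by the tool servo_tool, never from a script. Its argument "rows" is a list of rows, each a list of 2 entries, a list of its own where there are three numbers: the shift along the tool's x, y, z normalised to -1 to 1, where 1 is 0.08 m, then the turn about the tool's z normalised to -1 to 1, where 1 is pi/2 rad. A call has 1 to 12 rows; each row is the pose to reach, as a shift and turn from the pose commanded when the call began, along the tool's axes at that moment; what a row does not reach only later rows make up. A row lasts 1/12 s, in which the tool goes at most 41.7 mm and 7.16 degrees, less where a joint would pass 70% of its speed; a pose out of reach is approached as far as the arm can. A call with a number of a shift or a turn outside -1 to 1 is refused whole. A call with a gripper value outside its range is refused whole. "grip" is the closure, from -1 (fully open) to 1 (shut), set as the call begins (left out, the last holds). The fingers move at their own pace and stop on an object; the grip force is fixed at half the most. Time passes only in rows, so rows that repeat a pose let the fingers close. It gives the time, the measured TCP pose, the force and the opening at its end, in the units of the state.
- robot.get_obs(): the state, without advancing time (a new reading comes with each control period).
- robot.snapshot(name): name is "scene" or "side" or "wrist"; returns a dict with "pixels" (480x640x3 uint8, red, green, blue), "camera_matrix" (3x3 intrinsics, pixels), "world_from_camera" (4x4, takes a point from camera to world coordinates). Camera axes: x right, y down, z forward; pixel columns grow to the right and rows downward; lengths in m; the calibration is good to about 2 mm. The wrist camera is an equidistant fisheye: a pixel r from the principal point sees the ray r / f radians off the axis. A picture is of the moment at which its call begins. There is no depth.
- robot.close_job(): hands the job in, once; it reports no verdict.
The state is a dict: "time": time; "joint_positions": joint angles; "qvel": joint speeds; "joint_torque": joint torques, N m; "tool_pos": TCP position; "ee_rot": TCP orientation; "wrist_force": force on the tool from outside, world axes, zero at the start; "wrist_torque": the same for the moment, N m; "width": finger opening in m.
Only numpy, scipy, OpenCV 4.12 (cv2) and the standard library are available. Lean on these libraries where they do the work, as an engineer would, in place of code of your own. Each camera call takes 0.05 s, during which the arm holds its last target.

TASK

Of the two swing-stop stands on the bench, one has its flat steel arm fitted the wrong way round, with its stop block (the raised cross block) beside the pivot pin. Lift that arm off the pin, turn it end for end and refit it on the same pin through its other eye, lying flat with the block end on the rest, as on the other stand; leave the other stand's arm as it is.

Things in the scene. Friction and masses are not known exactly. Their poses are not given: they have to be found in the camera images.
- stop_arm: arm to reverse: loose flat steel bar 188 x 8 mm, an eye (48 mm outside, 28 mm hole) at each end, bare neck between, 24 mm wide, to grip across at the middle. On the neck a stop block 24 mm along it, 38 mm across, 18 mm tall, centred 38 mm from the middle. 0.25 kg, centre of mass 11 mm towards the block. Origin: middle of its underside, 44 mm above the bench at the start; x to the block end, z up
- block_eye (a point): centre of the eye at the arm's block end, at the underside (x = +70 mm of stop_arm); at the start it is on the pin
- plain_eye (a point): centre of the eye at the arm's plain end, at the underside (x = -70 mm of stop_arm); at the start it lies on the rest
- pin (a point): axis of the upright steel pivot pin of the stand that holds stop_arm, at the top of the boss (44 mm across, 44 mm above the bench) on which the eye sits. The pin is 16 mm across and rises 30 mm above this point; its top 16 mm taper to 4 mm across. The stand is bolted down (base 190 x 56 x 10 mm), the pin at its far end. x from rest to pin, z up
- rest (a point): centre of the flat top of the stand's rest, a steel block 34 mm along the arm and 50 mm wide, 44 mm above the bench and 140 mm from the pin's axis; the free end of the arm lies on it
- good_arm: an identical arm on an identical second stand 0.2 to 0.35 m to one side, already the right way round (block at the rest, plain eye on the pin); not to be moved. Origin: middle of the bar, on its underside; x to the block end

How it is judged:
On the way:
1. the arm has been lifted off the pin (z of block_eye in the frame of pin above 0.03 m), for 0.1 s.
At the end, for the whole second after the job is handed in: the arm's plain eye is on the pin (centre within 12 mm of the pin's axis) and down on the boss (within 5 mm), the block-end eye lies on the rest (within 30 mm of its centre sideways and 6 mm in height), the arm is level within 6 degrees, block up, at rest and released (horizontal distance between plain_eye and pin below 0.012 m and z of plain_eye in the frame of pin below 0.005 m and horizontal distance between block_eye and rest below 0.03 m and z of block_eye in the frame of rest below 0.006 m and angle between stop_arm's own z axis and vertical below 0.1 rad and linear speed of stop_arm below 0.02 m/s); the robot touches nothing.
It fails at once if the arm of the other stand was moved by more than 20 mm (distance of good_arm from where it was at the start of the episode above 0.02 m).
It also fails if it takes over 40 s, if anything falls off the work surface, if the arm or the gripper's body presses on something with over 40 N, if the wrist force passes 120 N, or if a joint passes its speed limit or range.

## Working session

There is one attempt and no reset: what is moved stays moved. The work goes in short steps, Python scripts to look and compute and a tool call to move; the robot and the scene stay as the last step left them, time stands still between calls to the robot, and variables do not carry over. Pictures are saved under pics/ and viewed, and the job is handed in when it is done.

Besides the shell and the picture viewer there is one more tool, called after "Request:" as name(argument=value, ...), one argument or row to a line, values as JSON. servo_tool: Moves the arm, as the interface text tells. Its arguments: {"type":"object","properties":{"rows":{"type":"array"},"grip":{"type":"number"}},"required":["rows"]}

```bash
mkdir -p pics; ls; python3 - <<'E'
from bench import robot
import cv2
for n in ["scene","side","wrist"]:
    s=robot.snapshot(n); cv2.imwrite(f"pics/{n}0.png",s["pixels"][:,:,::-1])
    print(n,s["camera_matrix"].tolist(),s["world_from_camera"].round(4).tolist())
o=robot.get_obs(); print({k:o[k] for k in ["time","tool_pos","ee_rot","width","wrist_force"]})
E
```

```text
pics
scene [[556.1799859182396, 0.0, 318.70874892006645], [0.0, 556.1799859182396, 238.30279530696416], [0.0, 0.0, 1.0]] [[0.6912, -0.4791, 0.541, 0.0905], [-0.7224, -0.4408, 0.5327, -0.6877], [-0.0167, -0.7591, -0.6508, 0.6255], [0.0, 0.0, 0.0, 1.0]]
side [[459.6352970410364, 0.0, 322.1436642611522], [0.0, 459.6352970410364, 242.74685713551605], [0.0, 0.0, 1.0]] [[0.986, -0.0993, 0.1343, 0.4742], [-0.1664, -0.6542, 0.7378, -0.8725], [0.0146, -0.7498, -0.6615, 0.6361], [0.0, 0.0, 0.0, 1.0]]
wrist [[371.64829954431775, 0.0, 322.20605195566475], [0.0, 371.64829954431775, 239.51875366236123], [0.0, 0.0, 1.0]] [[1.0, 0.0022, -0.0027, 0.5498], [0.0014, -0.9614, -0.2753, 0.082], [-0.0032, 0.2753, -0.9614, 0.3846], [0.0, 0.0, 0.0, 1.0]]
{'time': 0.15, 'tool_pos': array([5.49589611e-01, 4.50696231e-05, 2.04566205e-01]), 'ee_rot': array([-3.13990508e+00, -1.88527419e-04,  1.57079918e+00]), 'width': 0.09347063269965597, 'wrist_force': array([ 0.41696799, -1.12152072, -0.05965785])}
```

View pics/scene0.png

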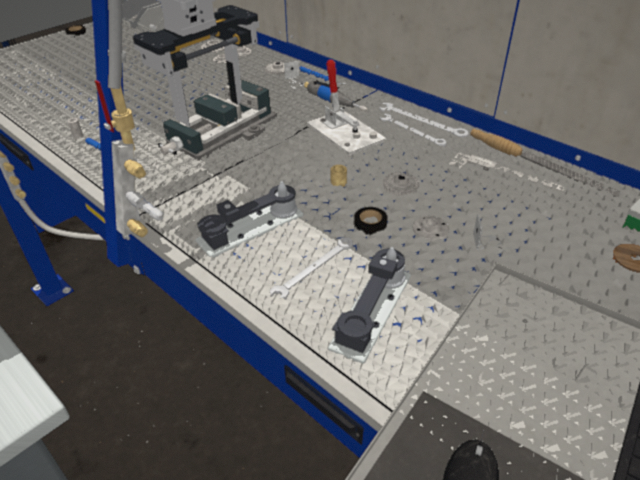

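View pics/side0.png

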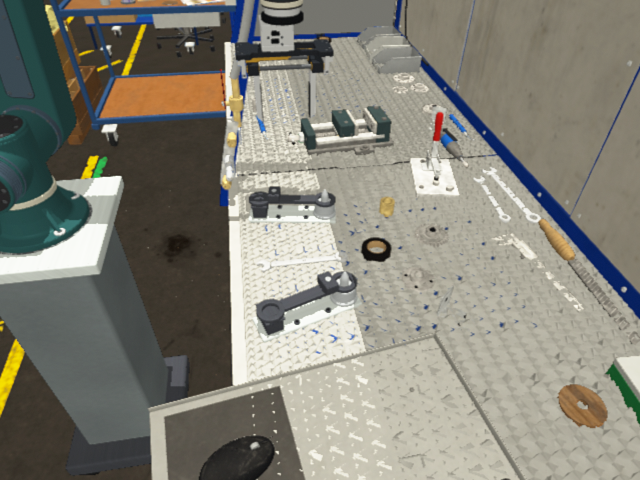

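View pics/wrist0.png

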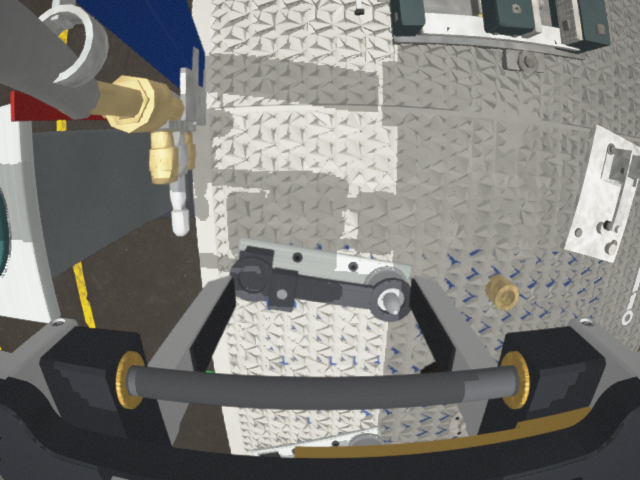

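The near stand (pin at about (345,280) in side, block right beside it) is the wrong one. The far stand has its block at the rest. I'll enlarge both views to measure.

```bash
python3 - <<'E'
import cv2
a=cv2.imread("pics/scene0.png")[235:365,320:420]; b=cv2.imread("pics/side0.png")[255:345,240:370]
cv2.imwrite("pics/sc_z.png",cv2.resize(a,None,fx=4.5,fy=4.5,interpolation=cv2.INTER_CUBIC))
cv2.imwrite("pics/si_z.png",cv2.resize(b,None,fx=6,fy=6,interpolation=cv2.INTER_CUBIC))
E
```

```text
(no output)
```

View pics/sc_z.png

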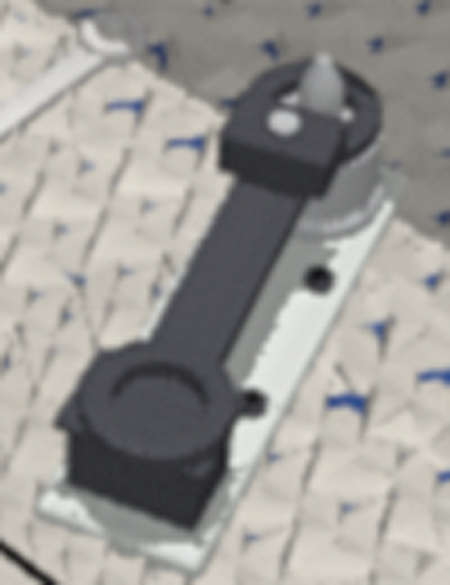

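View pics/si_z.png

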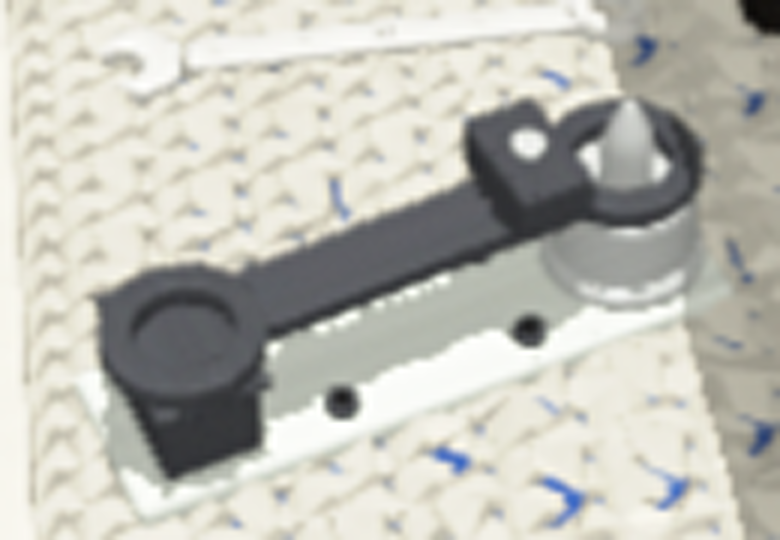

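```bash
cat > h.py <<'E'
import numpy as np
from bench import robot
def ray(s,u,v):
    K=s["camera_matrix"];T=s["world_from_camera"]
    d=T[:3,:3]@np.array([(u-K[0,2])/K[0,0],(v-K[1,2])/K[1,1],1]);return T[:3,3],d/np.linalg.norm(d)
def plane(s,p,z):
    o,d=ray(s,*p);return o+d*(z-o[2])/d[2]
def tri(s1,p1,s2,p2):
    A=np.zeros((3,3));b=np.zeros(3)
    rs=[ray(s1,*p1),ray(s2,*p2)]
    for o,d in rs:
        P=np.eye(3)-np.outer(d,d);A+=P;b+=P@o
    x=np.linalg.solve(A,b)
    return x,[np.linalg.norm((np.eye(3)-np.outer(d,d))@(x-o)) for o,d in rs]
E
python3 - <<'E'
from h import *
a=robot.snapshot("scene");b=robot.snapshot("side")
for n,p,q,z in [("plain",(354.9,323.5),(270.6,310),.052),("tip",(391.2,247),(344.8,271.5),.074),("dot",(383,261.8),(327.8,278.8),.070),
 ("good dot",(0,0),(0,0),.07)][:3]:
    print(n,plane(a,p,z).round(4),plane(b,q,z).round(4),*[np.round(t,4) for t in tri(a,p,b,q)])
E
```

```text
plain [ 0.4732 -0.3754  0.052 ] [ 0.4812 -0.3732  0.052 ] [ 0.4805 -0.3685  0.0435] [0.0021 0.0021]
tip [ 0.6078 -0.3296  0.074 ] [ 0.6146 -0.3255  0.074 ] [ 0.6147 -0.3238  0.0691] [0.0023 0.0023]
dot [ 0.5778 -0.3384  0.07  ] [ 0.5832 -0.3345  0.07  ] [ 0.583  -0.3337  0.0663] [0.0021 0.0021]
```

Near-stand estimates, averaged over the two views: pin (0.611,-0.3275), rest (0.477,-0.374). The spacing is 142 mm against 140 given, and the yaw is about 19°. The views disagree by about 7 mm, so I'll refine with the wrist camera above it.

Request:
servo_tool(
  rows=[
    [[-0.5, 0, 0], 0],
    [[-1, 0, 0], 0],
    [[-1, 0, 0], 0],
  ],
)

```text
time: 0.5
tool_pos: [0.5497, -0.0858, 0.205]
ee_rot: [-3.141, 0.004, 1.565]
wrist_force: [0.1, -0.0, -0.4]
width: 0.0937
```

Request:
servo_tool(
  rows=[
    [[-0.5, 0, 0], 0],
    [[-1, 0, 0], 0],
    [[-1, 0, 0], 0],
  ],
)

```text
time: 0.75
tool_pos: [0.5494, -0.166, 0.2047]
ee_rot: [-3.14, 0.003, 1.564]
wrist_force: [0.7, -0.1, -0.1]
width: 0.0941
```

Request:
servo_tool(
  rows=[
    [[-0.5, 0, 0], 0],
    [[-1, 0, 0], 0],
    [[-1, 0, 0], 0],
  ],
)

```text
time: 1.0
tool_pos: [0.5491, -0.2458, 0.2044]
ee_rot: [-3.14, 0.003, 1.564]
wrist_force: [-0.3, 0.9, 0.2]
width: 0.0939
```

Request:
servo_tool(
  rows=[
    [[-0.5, 0, 0], 0],
    [[-1, 0, 0], 0],
    [[-1, 0, 0], 0],
  ],
)

```text
time: 1.25
tool_pos: [0.5489, -0.3256, 0.2039]
ee_rot: [-3.14, 0.002, 1.564]
wrist_force: [-0.7, -0.1, -0.4]
width: 0.0941
```

Request:
servo_tool(
  rows=[
    [[-0.36, 0, 0], -0.08],
    [[-0.36, 0, 0], -0.16],
    [[-0.36, 0, 0], -0.24],
    [[-0.36, 0, 0], -0.32],
    [[-0.36, 0, 0], -0.4],
    [[-0.36, 0, 0], -0.48],
    [[-0.36, 0, 0], -0.56],
    [[-0.36, 0, 0], -0.6],
    [[-0.36, 0, 0], -0.6],
  ],
)

```text
time: 2.0
tool_pos: [0.5503, -0.3476, 0.2053]
ee_rot: [3.141, -0.001, 2.515]
wrist_force: [-0.2, -0.2, -0.0]
width: 0.0938
```

Request:
servo_tool(
  rows=[
    [[0, 0, 0], -0.08],
    [[0, 0, 0], -0.16],
    [[0, 0, 0], -0.24],
    [[0, 0, 0], -0.32],
    [[0, 0, 0], -0.4],
    [[0, 0, 0], -0.48],
    [[0, 0, 0], -0.56],
    [[0, 0, 0], -0.61],
    [[0, 0, 0], -0.61],
    [[0, 0, 0], -0.61],
  ],
)

```text
time: 2.83
tool_pos: [0.5502, -0.3482, 0.2054]
ee_rot: [3.141, 0.0, -2.815]
wrist_force: [0.0, 0.4, 0.3]
width: 0.0942
```

```bash
python3 - <<'E'
from bench import robot
import cv2,pickle
s=robot.snapshot("wrist"); cv2.imwrite("pics/w1.png",s["pixels"][:,:,::-1])
pickle.dump(s,open("w1.pkl","wb"))
print(s["world_from_camera"].round(4).tolist())
o=robot.get_obs(); print({k:o[k] for k in ["time","tool_pos","ee_rot","joint_positions"]})
E
```

```text
[[-0.3222, 0.9101, 0.2607, 0.4737], [0.9467, 0.3091, 0.0908, -0.3729], [0.0021, 0.2761, -0.9611, 0.3855], [0.0, 0.0, 0.0, 1.0]]
{'time': 2.8833, 'tool_pos': array([ 0.55012998, -0.34826015,  0.20540502]), 'ee_rot': array([ 3.14121509e+00,  7.19136536e-05, -2.81452914e+00]), 'joint_positions': array([-6.51553790e-01,  3.15714329e-01,  1.10211311e+00,  2.73620975e-04,
        1.72403834e+00, -2.54937192e+00])}
```

View pics/w1.png

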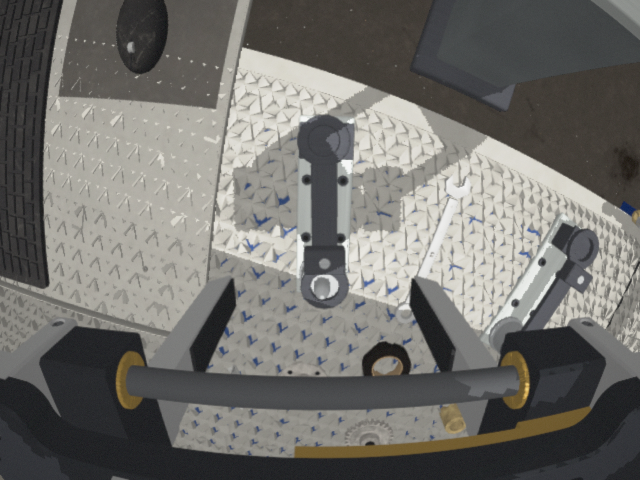

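```bash
cat >> h.py <<'E'
def fray(s,u,v):
    K=s["camera_matrix"];T=s["world_from_camera"]
    x,y=u-K[0,2],v-K[1,2];r=np.hypot(x,y);t=r/K[0,0]
    k=np.sin(t)/r if r>0 else 0
    return T[:3,3],T[:3,:3]@np.array([x*k,y*k,np.cos(t)])
def fplane(s,p,z):
    o,d=fray(s,*p);return o+d*(z-o[2])/d[2]
E
python3 - <<'E'
import cv2
a=cv2.imread("pics/w1.png")[105:315,275:375]
a=cv2.convertScaleAbs(a,alpha=1.5,beta=10)
a=cv2.resize(a,None,fx=5.6,fy=5.6,interpolation=cv2.INTER_CUBIC)
cv2.imwrite("pics/w1a.png",a[:588]);cv2.imwrite("pics/w1b.png",a[588:])
E
```

```text
(no output)
```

View pics/w1a.png

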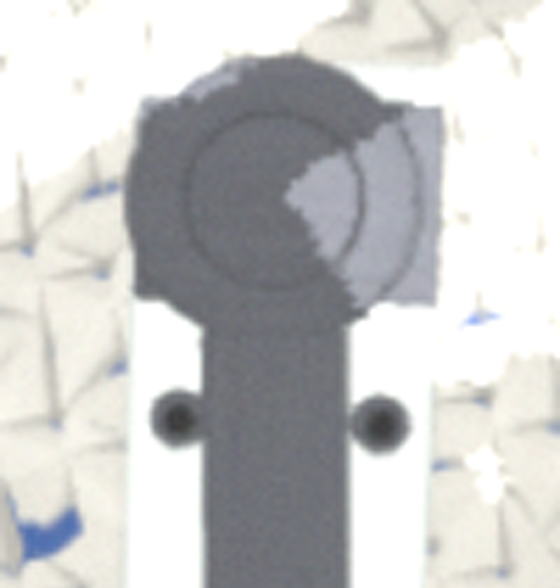

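View pics/w1b.png

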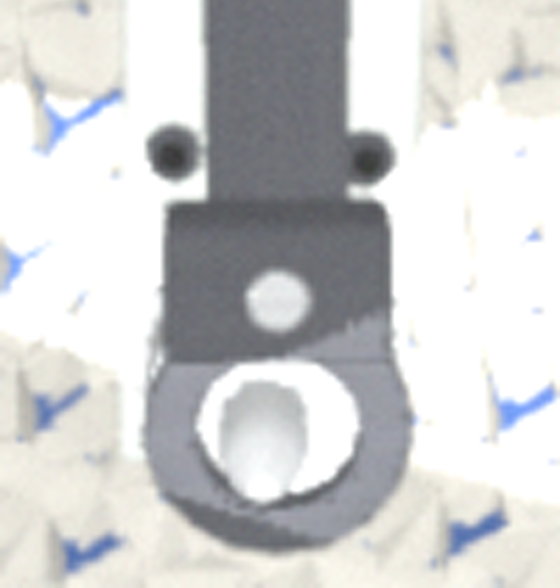

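```bash
python3 - <<'E'
from h import *
import pickle
s=pickle.load(open("w1.pkl","rb"))
P={}
for n,x,y,z in [("plain",274,202,.052),("beye",278,1016,.052),("dot",278,888,.07),("tip",263,1076,.074),("rest",288,201,.044),("pinbase",262,1000,.052),
 ("neckL1",204,450,.052),("neckR1",349,450,.052),("neckL2",206,700,.052),("neckR2",350,700,.052)]:
    P[n]=fplane(s,(275+x/5.6-.4,105+y/5.6-.4),z); print(n,P[n].round(4))
d=P["beye"]-P["plain"];print(np.hypot(*d[:2]),np.degrees(np.arctan2(d[1],d[0])))
m=(P["beye"]+P["plain"])/2; print(m)
d=P["tip"]-P["rest"];print("stand",np.hypot(*d[:2]),np.degrees(np.arctan2(d[1],d[0])))
a=(P["neckL1"]+P["neckR1"])/2;b=(P["neckL2"]+P["neckR2"])/2;d=b-a
print("neck",np.degrees(np.arctan2(d[1],d[0])),np.linalg.norm(P["neckL2"]-P["neckR2"]))
x=np.radians(108.7);print("jaw offset",[ (q-np.array([.5501,-.3483,0]))[:2]@[np.cos(x),np.sin(x)] for q in (m,a,b)])
E
```

```text
plain [ 0.4774 -0.3697  0.052 ]
beye [ 0.6081 -0.3244  0.052 ]
dot [ 0.5797 -0.3342  0.07  ]
tip [ 0.6102 -0.3264  0.074 ]
rest [ 0.4766 -0.3675  0.044 ]
pinbase [ 0.6061 -0.328   0.052 ]
neckL1 [ 0.5189 -0.3675  0.052 ]
neckR1 [ 0.5114 -0.3454  0.052 ]
neckL2 [ 0.5583 -0.354   0.052 ]
neckR2 [ 0.5506 -0.3314  0.052 ]
0.13834872295918346 19.13140051699071
[ 0.54276119 -0.3470394   0.052     ]
stand 0.1397999264998266 17.105220412312317
neck 19.19770367239366 0.02384370432562051
jaw offset [np.float64(0.0035469688985871185), np.float64(0.003518545592587686), np.float64(0.0038804892646945024)]
```

The wrist view gives the arm middle at (0.5428,-0.347), yaw 19.2° and eye spacing 138 mm (140 given). The stand yaw is 17.1° with a span of 139.8 mm, and the pin is at about (0.610,-0.326). I'll descend 176 mm to the neck, shifting +3.6 mm along the jaw axis.

Request:
servo_tool(
  rows=[
    [[0, 0.045, 0.4], 0],
    [[0, 0.045, 0.8], 0],
    [[0, 0.045, 1], 0],
    [[0, 0.045, 1], 0],
  ],
)

```text
time: 3.22
tool_pos: [0.5463, -0.3432, 0.1195]
ee_rot: [3.133, -0.006, -2.814]
wrist_force: [-0.0, 0.2, -1.1]
width: 0.094
```

Request:
servo_tool(
  rows=[
    [[0, 0, 0.3], 0],
    [[0, 0, 0.6], 0],
    [[0, 0, 0.8], 0],
    [[0, 0, 1], 0],
    [[0, 0, 1], 0],
  ],
)

```text
time: 3.63
tool_pos: [0.5475, -0.3443, 0.0428]
ee_rot: [3.137, -0.003, -2.813]
wrist_force: [0.2, 0.7, -0.7]
width: 0.0939
```

Request:
servo_tool(
  rows=[
    [[0, 0, 0.1], 0],
    [[0, 0, 0.2], 0],
    [[0, 0, 0.2], 0],
  ],
)

```text
time: 3.88
tool_pos: [0.5488, -0.3453, 0.0291]
ee_rot: [3.141, -0.0, -2.812]
wrist_force: [-0.7, 0.6, -0.8]
width: 0.0938
```

Request:
servo_tool(
  rows=[
    [[0, 0, 0], 0],
    [[0, 0, 0], 0],
    [[0, 0, 0], 0],
    [[0, 0, 0], 0],
    [[0, 0, 0], 0],
    [[0, 0, 0], 0],
    [[0, 0, 0], 0],
    [[0, 0, 0], 0],
  ],
  grip=1,
)

```text
time: 4.55
tool_pos: [0.5489, -0.3454, 0.0295]
ee_rot: [-3.142, 0.0, -2.812]
wrist_force: [0.5, 0.1, 0.1]
width: 0.0443
```

```bash
python3 - <<'E'
from bench import robot
import cv2
s=robot.snapshot("wrist"); cv2.imwrite("pics/w2.png",s["pixels"][:,:,::-1])
o=robot.get_obs(); print({k:o[k] for k in ["time","tool_pos","ee_rot","width","wrist_force"]})
E
```

```text
{'time': 4.6, 'tool_pos': array([ 0.54886567, -0.34537529,  0.0294921 ]), 'ee_rot': array([ 3.14158292e+00,  6.53436887e-05, -2.81172190e+00]), 'width': 0.040034949718449765, 'wrist_force': array([0.20508562, 0.17878971, 0.65618418])}
```

View pics/w2.png

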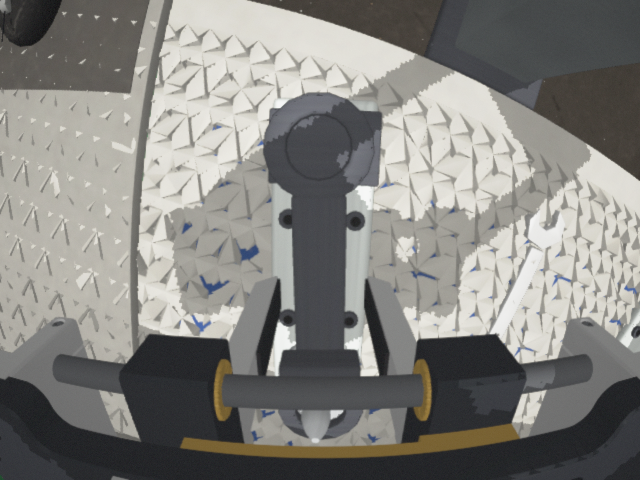

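The fingers are straddling the neck centrally and still closing.

Request:
servo_tool(
  rows=[
    [[0, 0, 0], 0],
    [[0, 0, 0], 0],
    [[0, 0, 0], 0],
    [[0, 0, 0], 0],
    [[0, 0, 0], 0],
    [[0, 0, 0], 0],
  ],
)

```text
time: 5.1
tool_pos: [0.549, -0.3456, 0.0295]
ee_rot: [-3.141, 0.0, -2.812]
wrist_force: [1.0, -0.4, -0.7]
width: 0.0234
```

Request:
servo_tool(
  rows=[
    [[0, 0, -0.1], 0],
    [[0, 0, -0.25], 0],
    [[0, 0, -0.4], 0],
    [[0, 0, -0.6], 0],
    [[0, 0, -0.8], 0],
    [[0, 0, -1], 0],
    [[0, 0, -1], 0],
    [[0, 0, -1], 0],
  ],
)

```text
time: 5.77
tool_pos: [0.5498, -0.346, 0.1119]
ee_rot: [-3.138, 0.002, -2.812]
wrist_force: [0.6, 1.1, -3.6]
width: 0.0238
```

```bash
python3 - <<'E'
from bench import robot
import cv2
s=robot.snapshot("wrist"); cv2.imwrite("pics/w3.png",s["pixels"][:,:,::-1])
s=robot.snapshot("side"); cv2.imwrite("pics/s3.png",s["pixels"][:,:,::-1])
o=robot.get_obs(); print({k:o[k] for k in ["time","tool_pos","ee_rot","width","wrist_force","joint_positions"]})
E
```

```text
{'time': 5.8667, 'tool_pos': array([ 0.5484228 , -0.34501489,  0.10880189]), 'ee_rot': array([ 3.14045919e+00, -6.57285338e-04, -2.81166447e+00]), 'width': 0.02333938555161641, 'wrist_force': array([ 0.20684813,  0.40761811, -4.42111862]), 'joint_positions': array([-6.49059793e-01,  3.39565370e-01,  1.26300124e+00,  8.68528744e-05,
        1.54033342e+00, -2.54978663e+00])}
```

View pics/w3.png

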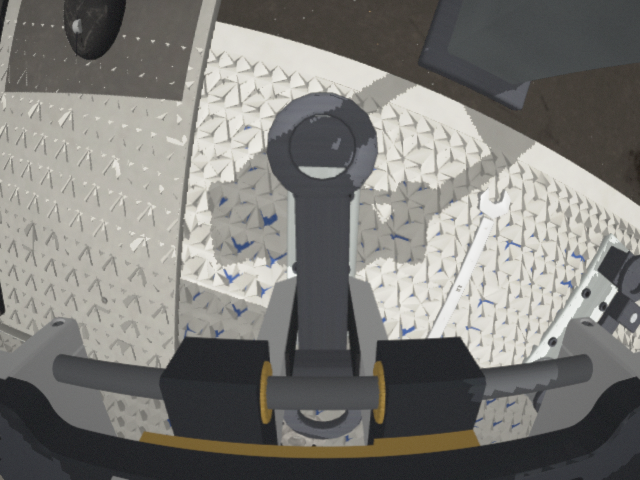

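View pics/s3.png

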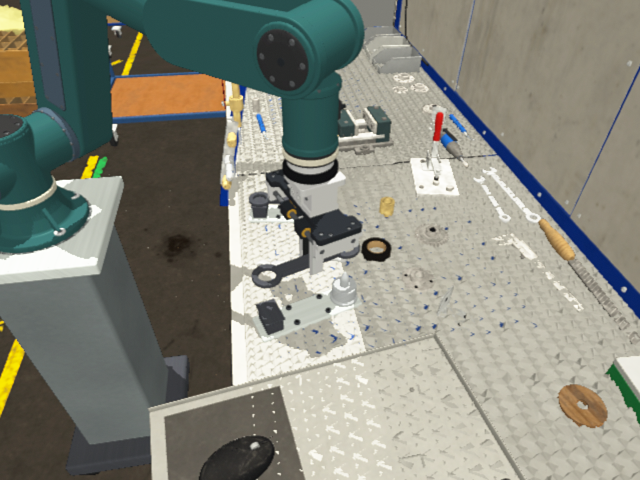

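The arm is off the pin, level, and about 80 mm up. Next I'll turn it end for end by about 182°.

Request:
servo_tool(
  rows=[
    [[0, 0, 0], 0.04],
    [[0, 0, 0], 0.1],
    [[0, 0, 0], 0.17],
    [[0, 0, 0], 0.24],
    [[0, 0, 0], 0.31],
    [[0, 0, 0], 0.38],
    [[0, 0, 0], 0.45],
    [[0, 0, 0], 0.52],
    [[0, 0, 0], 0.59],
    [[0, 0, 0], 0.66],
    [[0, 0, 0], 0.68],
  ],
)

```text
time: 6.78
tool_pos: [0.548, -0.3447, 0.1074]
ee_rot: [-3.141, -0.004, 2.399]
wrist_force: [-1.5, 0.1, -3.3]
width: 0.0237
```

Request:
servo_tool(
  rows=[
    [[0, 0, 0], 0.06],
    [[0, 0, 0], 0.13],
    [[0, 0, 0], 0.2],
    [[0, 0, 0], 0.27],
    [[0, 0, 0], 0.34],
    [[0, 0, 0], 0.41],
    [[0, 0, 0], 0.48],
    [[0, 0, 0], 0.55],
    [[0, 0, 0], 0.62],
    [[0, 0, 0], 0.67],
    [[0, 0, 0], 0.67],
  ],
)

```text
time: 7.7
tool_pos: [0.548, -0.3447, 0.1075]
ee_rot: [-3.138, -0.002, 1.35]
wrist_force: [0.1, 1.1, -3.7]
width: 0.0238
```

Request:
servo_tool(
  rows=[
    [[0, 0, 0], 0.06],
    [[0, 0, 0], 0.13],
    [[0, 0, 0], 0.2],
    [[0, 0, 0], 0.27],
    [[0, 0, 0], 0.34],
    [[0, 0, 0], 0.41],
    [[0, 0, 0], 0.48],
    [[0, 0, 0], 0.55],
    [[0, 0, 0], 0.62],
    [[0, 0, 0], 0.67],
    [[0, 0, 0], 0.67],
    [[0, 0, 0], 0.67],
  ],
)

```text
time: 8.7
tool_pos: [0.5484, -0.3451, 0.1084]
ee_rot: [-3.14, 0.001, 0.302]
wrist_force: [-0.8, 0.2, -3.4]
width: 0.0235
```

Request:
servo_tool(
  rows=[
    [[0, 0, 0], 0],
    [[0, 0, 0], 0],
    [[0, 0, 0], 0],
  ],
)

```text
time: 8.95
tool_pos: [0.5488, -0.3454, 0.1094]
ee_rot: [-3.141, 0.0, 0.3]
wrist_force: [0.2, 0.3, -3.2]
width: 0.0238
```

```bash
python3 - <<'E'
from bench import robot
import cv2,pickle
s=robot.snapshot("wrist"); cv2.imwrite("pics/w4.png",s["pixels"][:,:,::-1]);pickle.dump(s,open("w4.pkl","wb"))
o=robot.get_obs(); print({k:o[k] for k in ["time","tool_pos","ee_rot","width","wrist_force","joint_positions"]})
E
```

```text
{'time': 9.0, 'tool_pos': array([ 0.5488525 , -0.34537134,  0.10943701]), 'ee_rot': array([-3.14154165e+00, -4.84714135e-05,  2.99368123e-01]), 'width': 0.023821446430833195, 'wrist_force': array([ 0.53627563, -0.44784507, -3.53866662]), 'joint_positions': array([-6.49087716e-01,  3.39464233e-01,  1.26185283e+00,  6.91468606e-05,
        1.54028877e+00,  6.22338377e-01])}
```

View pics/w4.png

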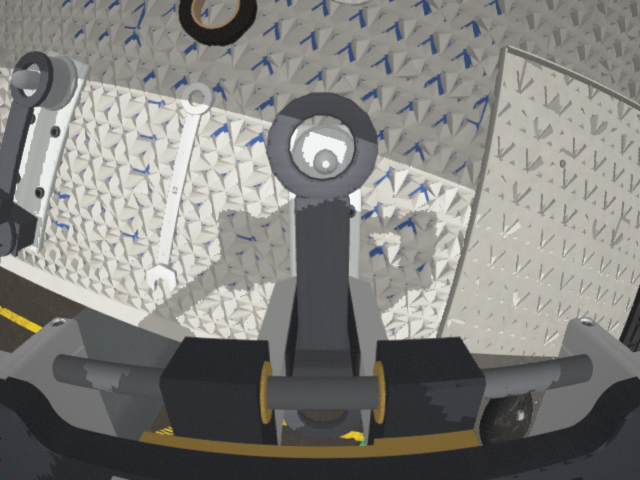

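```bash
python3 - <<'E'
import cv2
a=cv2.imread("pics/w4.png")[85:205,262:382]
cv2.imwrite("pics/w4a.png",cv2.resize(cv2.convertScaleAbs(a,alpha=1.3),None,fx=5,fy=5,interpolation=cv2.INTER_CUBIC))
E
```

```text
(no output)
```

View pics/w4a.png

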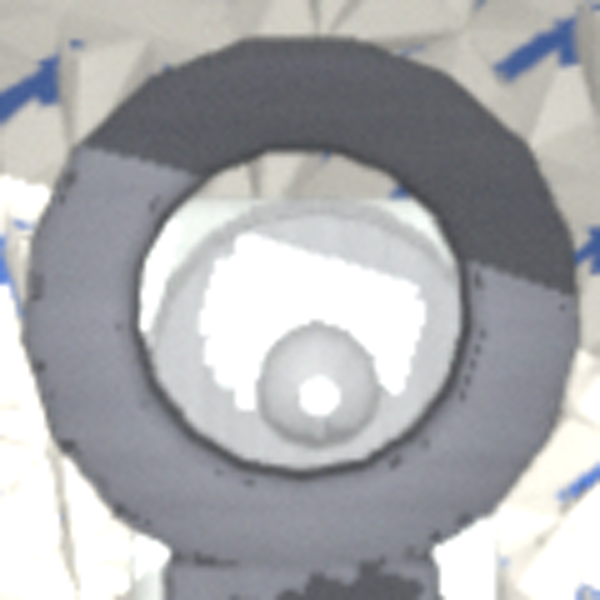

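```bash
python3 - <<'E'
from h import *
import pickle
s=pickle.load(open("w4.pkl","rb"))
f=lambda x,y,z:fplane(s,(262+x/5-.4,85+y/5-.4),z)
e=f(301,311,.1319);t=f(320,395,.074)
print(e,t,"hole d",np.linalg.norm(f(137,311,.1319)-f(465,311,.1319)))
tcp=np.array([.54885,-.34537]);y=.2994
X=np.array([np.cos(y),np.sin(y)]);Y=np.array([np.sin(y),-np.cos(y)])
for n,q in(("eye",e),("tip",t)): print(n,(q[:2]-tcp)@X,(q[:2]-tcp)@Y)
d=(t-e)[:2];print("shift tool x,y",d@X,d@Y, d@X/.08,d@Y/.08)
E
```

```text
[ 0.62104377 -0.3213982   0.1319    ] [ 0.61055192 -0.32677344  0.074     ] hole d 0.027605661705306806
eye 0.07605253912043229 -0.0016120458578266748
tip 0.06444201925542598 0.00042952855280797966
shift tool x,y -0.011610519865006315 0.0020415744106346556 -0.14513149831257893 0.025519680132933195
```

The hole measures 27.6 mm (28 given), and the pin tip at (0.6106,-0.3268) matches the earlier fix. So I need a shift of -11.6 mm in tool x and +2 mm in tool y. I'll lower partway and check again.

Request:
servo_tool(
  rows=[
    [[-0.07, 0.012, 0], 0],
    [[-0.145, 0.025, 0], 0],
    [[-0.145, 0.025, 0.1], 0],
    [[-0.145, 0.025, 0.25], 0],
    [[-0.145, 0.025, 0.42], 0],
    [[-0.145, 0.025, 0.48], 0],
    [[-0.145, 0.025, 0.48], 0],
    [[-0.145, 0.025, 0.48], 0],
    [[-0.145, 0.025, 0.48], 0],
  ],
)

```text
time: 9.75
tool_pos: [0.5387, -0.3509, 0.0716]
ee_rot: [3.141, -0.001, 0.299]
wrist_force: [0.6, -0.2, -3.6]
width: 0.0236
```

```bash
python3 - <<'E'
from bench import robot
import cv2,pickle
s=robot.snapshot("wrist"); cv2.imwrite("pics/w5.png",cv2.resize(cv2.convertScaleAbs(s["pixels"][85:205,262:382,::-1],alpha=1.3),None,fx=5,fy=5,interpolation=cv2.INTER_CUBIC));pickle.dump(s,open("w5.pkl","wb"))
o=robot.get_obs(); print({k:o[k] for k in ["time","tool_pos","ee_rot","width","wrist_force"]})
E
```

```text
{'time': 9.8, 'tool_pos': array([ 0.53892361, -0.35105425,  0.07197511]), 'ee_rot': array([ 3.14021645e+00, -1.06914097e-03,  2.98578821e-01]), 'width': 0.023642503259090838, 'wrist_force': array([-0.34770121, -0.40912393, -2.81079244])}
```

View pics/w5.png

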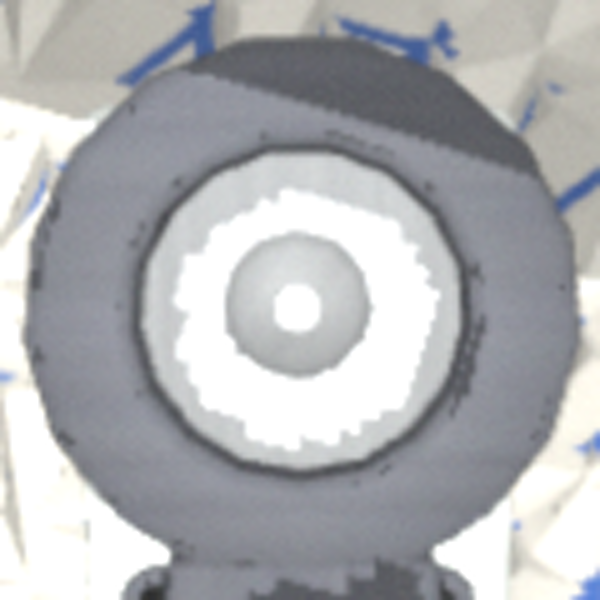

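The pin tip (297,307) is concentric with the hole (301,311) in the zoomed crop. Lowering now.

Request:
servo_tool(
  rows=[
    [[0, 0, 0.06], 0],
    [[0, 0, 0.12], 0],
    [[0, 0, 0.18], 0],
    [[0, 0, 0.24], 0],
    [[0, 0, 0.3], 0],
    [[0, 0, 0.36], 0],
    [[0, 0, 0.42], 0],
    [[0, 0, 0.46], 0],
    [[0, 0, 0.48], 0],
    [[0, 0, 0.5], 0],
    [[0, 0, 0.5], 0],
    [[0, 0, 0.5], 0],
  ],
)

```text
time: 10.8
tool_pos: [0.5385, -0.3508, 0.0313]
ee_rot: [3.141, -0.0, 0.298]
wrist_force: [-0.1, 0.1, -3.8]
width: 0.0239
```

```bash
python3 - <<'E'
from bench import robot
import cv2,pickle
s=robot.snapshot("wrist"); cv2.imwrite("pics/w6.png",s["pixels"][:,:,::-1])
o=robot.get_obs(); print({k:o[k] for k in ["time","tool_pos","ee_rot","width","wrist_force"]})
E
```

```text
{'time': 10.85, 'tool_pos': array([ 0.53856366, -0.35089288,  0.0314718 ]), 'ee_rot': array([ 3.14098998e+00, -4.41836633e-04,  2.98465359e-01]), 'width': 0.023558528073638035, 'wrist_force': array([-0.18915586,  0.14955674, -2.72020146])}
```

View pics/w6.png

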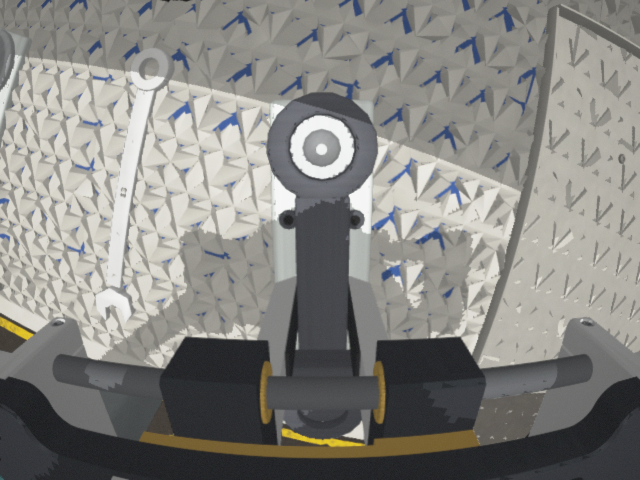

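Still carrying the weight, about 2 mm high, with the pin through the eye. I'll lower 2 mm and open.

Request:
servo_tool(
  rows=[
    [[0, 0, 0.012], 0],
    [[0, 0, 0.024], 0],
    [[0, 0, 0.024], 0],
    [[0, 0, 0.024], 0],
  ],
)

```text
time: 11.18
tool_pos: [0.5386, -0.3509, 0.0295]
ee_rot: [3.141, -0.0, 0.298]
wrist_force: [0.7, -0.7, -1.8]
width: 0.0241
```

Request:
servo_tool(
  rows=[
    [[0, 0, 0], 0],
    [[0, 0, 0], 0],
    [[0, 0, 0], 0],
    [[0, 0, 0], 0],
    [[0, 0, 0], 0],
    [[0, 0, 0], 0],
    [[0, 0, 0], 0],
    [[0, 0, 0], 0],
    [[0, 0, 0], 0],
    [[0, 0, 0], 0],
    [[0, 0, 0], 0],
    [[0, 0, 0], 0],
  ],
  grip=-1,
)

```text
time: 12.18
tool_pos: [0.5384, -0.3507, 0.0292]
ee_rot: [3.142, -0.0, 0.298]
wrist_force: [0.2, -0.0, 0.1]
width: 0.0936
```

Request:
servo_tool(
  rows=[
    [[0, 0, -0.15], 0],
    [[0, 0, -0.4], 0],
    [[0, 0, -0.7], 0],
    [[0, 0, -1], 0],
    [[0, 0, -1], 0],
  ],
)

```text
time: 12.6
tool_pos: [0.5413, -0.3529, 0.117]
ee_rot: [3.132, -0.007, 0.299]
wrist_force: [0.0, -0.5, 2.0]
width: 0.0939
```

Request:
servo_tool(
  rows=[
    [[0, 0, -0.4], 0],
    [[0, 0, -0.8], 0],
    [[0, 0, -1], 0],
    [[0, 0, -1], 0],
    [[0, 0, -1], 0],
  ],
)

```text
time: 13.02
tool_pos: [0.5387, -0.351, 0.1901]
ee_rot: [3.14, -0.001, 0.298]
wrist_force: [-1.0, -0.7, -0.2]
width: 0.0941
```

```bash
python3 - <<'E'
from bench import robot
import cv2,pickle
for n in ["wrist","scene","side"]:
    s=robot.snapshot(n); cv2.imwrite(f"pics/{n}7.png",s["pixels"][:,:,::-1]);pickle.dump(s,open(n+"7.pkl","wb"))
a=cv2.imread("pics/wrist7.png")[105:315,275:375]
a=cv2.resize(cv2.convertScaleAbs(a,alpha=1.4),None,fx=2.8,fy=2.8,interpolation=cv2.INTER_CUBIC)
b=cv2.resize(cv2.imread("pics/side7.png")[255:345,240:370],None,fx=3.9,fy=3.9,interpolation=cv2.INTER_CUBIC)
c=cv2.copyMakeBorder(b,0,588-b.shape[0],0,0,cv2.BORDER_CONSTANT)
cv2.imwrite("pics/c7.png",cv2.hconcat([a,c])); print(a.shape)
o=robot.get_obs(); print({k:o[k] for k in ["time","tool_pos","ee_rot","width","wrist_force"]})
E
```

```text
(588, 280, 3)
{'time': 13.1667, 'tool_pos': array([ 0.53739867, -0.34998287,  0.18625272]), 'ee_rot': array([-3.13769421e+00,  2.64959053e-03,  2.98459357e-01]), 'width': 0.09407982718266908, 'wrist_force': array([-0.18804788, -0.65166284,  0.65060444])}
```

View pics/c7.png

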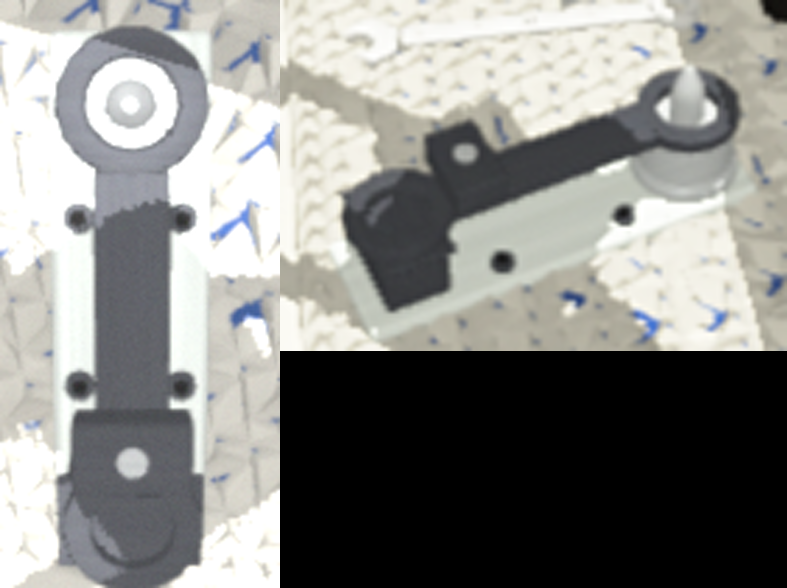

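View pics/scene7.png

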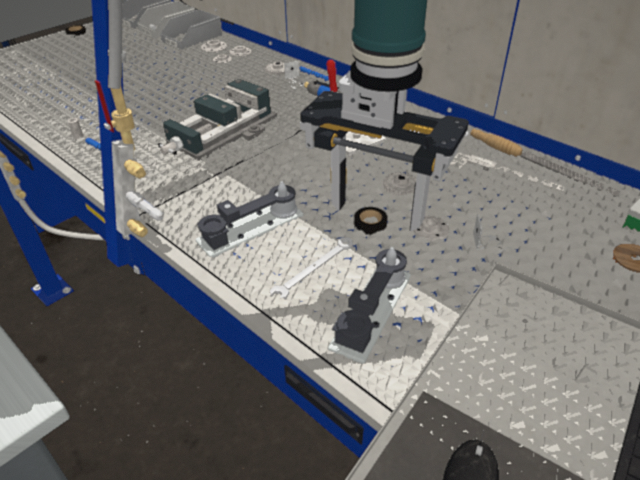

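The arm lies flat on the stand, with the pin at the centre of the plain eye and the block end on the rest. The gripper is well clear and the other arm looks unmoved. Handing in.

```bash
python3 - <<'E'
from bench import robot
print(robot.close_job())
E
```

```text
the job is handed in; nothing more can be done
None
```

I lifted the wrongly fitted arm (near stand) off its pin, turned it end for end and refitted it through its plain eye. I handed the job in at about 13 s of the 40 s allowed; no verdict was reported.

**Last checks:**
- **Fit:** the final pictures show the pin central in the plain eye and the arm lying flat with the block up and its end on the rest. I judged this by eye and did not measure the positions again after release.
- **Seating height:** the tool let go at the same height (about 29.5 mm) as when it first gripped the seated arm.
- **Forces:** the force readings I saw stayed under 5 N.
- **Clearance:** the gripper was open and about 0.16 m above its release height, touching nothing.
- **Other stand:** the other arm looks unmoved in the scene view.

**Disagreement:** the scene and side cameras differed by about 7 mm on the first position fix. I used the wrist camera instead; its two fixes on the pin agreed to within 1 mm, and its sizes matched those given to within 2 mm.

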